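# Change the workshop air over from the filter to the blow gun

### The arm

A 6-joint arm with a two-finger parallel gripper is mounted at the origin on the work surface. World frame = base frame: x ahead of the robot, y to its left, z up, the work surface at z = 0. Lengths are in m, angles in rad, forces in N, time in s.
With the tool pointing down it reaches from about 0.3 to 0.875 m from the base axis. Payload 4.2 kg.
Tool frame: the origin (TCP) lies midway between the tips of the shut fingers; the grasp point (between the pads) lies manip.grip_point_offset behind it (manip.grip_point_offset is the distance from the TCP to the grasp point, in m); z points along the fingers, y is the line along which they close (so a half turn about z gives the same grasp; the last joint's range is limited). The gripper opens to 85 mm and grips with 20 to 120 N. Pads are 22 mm wide; open, the fingers measure 114 mm over their backs; the gripper's body (76 mm by 85 mm) begins 54 mm behind the grasp point. The pads swing forward as they close: fully open they stand 13 mm farther back than shut.
Start: joints at [-1.367, 0.32, 1.565, -0, 1.257, -0.02], TCP at [0.128, -0.561, 0.193] pointing down, gripper open.
Joint ranges: [-3.11, 3.11], [-0.84, 2.01], [0.21, 2.61], [-1.34, 4.49], [0.05, 2.63], [-2.56, 2.56]. Speed limits (rad/s): [2.57, 2.57, 3.14, 3.14, 3.14, 3.14].

### API

Orientations are given as [roll, pitch, yaw] about the fixed x, y, z axes, in that order (R = Rz(yaw) Ry(pitch) Rx(roll)).
In Python, from rig import manip, eyes, order gives the robot as it stands.
- The arm moves only by the tool move_arm, never from a script. Its argument "motion" is a list of rows, each a list of 2 entries, a list of its own where there are three numbers: the shift along the tool's x, y, z in mm, then the turn, a rotation vector about the tool's x, y, z in rad. In form: [[[tx, ty, tz], [ax, ay, az]], ...]. A call has 1 to 10 rows; each row shifts and turns the commanded pose from where the row before left it, along the tool's axes as they then stand; what a row does not reach is not made up. A row lasts 1/10 s, in which the tool goes at most 50 mm and 8.59 degrees, less where a joint would pass 70% of its speed; a pose out of reach is approached as far as the arm can. A call is refused whole if a number of a shift passes 50 or a number of a turn 0.15, either way. A call with a gripper value outside its range is refused whole. "jaw" is the closure, from -1 (fully open) to 1 (shut), set as the call begins (left out, the last holds). The fingers move at their own pace and stop on an object; "newtons" is the grip in N (left out, the last holds). Time passes only in rows, so rows that do not move let the fingers close. It gives the time, the measured TCP pose, the force, the opening and the grip force at its end, in the units of the state.
- manip.get_state(): the state, without advancing time (a new reading comes with each control period).
- eyes.camera(name): name is "scene" or "top" or "wrist"; returns a dict with "img" (384x512x3 uint8, red, green, blue), "vertical_fov" (degrees; the focal length in pixels is half the picture's height over the tangent of half this angle, whatever the lens; pixels are square), "cx", "cy" (the principal point, pixels), "T" (4x4, takes a point from camera to world coordinates). Camera axes: x right, y down, z forward; pixel columns grow to the right and rows downward; lengths in m; the calibration is good to about 2 mm. A picture is of the moment at which its call begins. There is no depth.
- order.hand_in(): hands the job in; it is judged then, once.
The state is a dict: "time_s": time; "joints": joint angles; "dq": joint speeds; "effort": joint torques, N m; "ee_pos": TCP position; "ee_rot": TCP orientation; "contact_force": force on the tool from outside, world axes, zero at the start; "ft_torque": the same for the moment, N m; "finger_gap": finger opening in m; "grip_force": force on a finger pad.
Only numpy, scipy, OpenCV 4.12 (cv2) and the standard library are available. Lean on these libraries where they do the work, as an engineer would, in place of code of your own. Each camera call takes 0.05 s, during which the arm holds its last target. There are 200 camera calls.

### The job

On the air manifold, first shut the ball valve of the branch that ends in the filter with the hanging bowl: quarter turn clockwise until the handle stands square across its pipe at the stop. Then open the ball valve of the branch with the blow gun plugged in: turn its handle back counter-clockwise until it lies in line with its pipe at the stop. Leave the third valve, the one with the empty coupler, as it is.

Things in the scene. Friction and masses are not known exactly. Their poses are not given: they have to be found in the camera images.
- manifold: Fixed 330 x 480 mm plywood board with three branch pipes 150 mm apart, axes 100 mm up. Origin on the bench below the middle valve's axis; x along the branches, away from robot, to the header pipe; z up. Handle along +x: open; along -y: shut (clockwise from above); hard stops at both; stiff, about 6 N at the sleeve; stays where left. Pipes top out at 121 mm, handle hubs at 172, all else near at 155.
- filter_grip (a point): Mid-point of the black sleeve of the filter's valve's lever handle: sleeve 64 long x 18 wide x 13 mm high, this point at its mid-height, 70 mm out from the valve's upright turning axis, 162 mm above the bench; x points outward along the handle, z up. Its branch ends (robot side) in a 52 mm square block with a black knob on top and a clear bowl below. Starts 0 to 15 degrees from open.
- gun_grip (a point): Mid-point of the black sleeve of the blow gun's valve's lever handle: sleeve 64 long x 18 wide x 13 mm high, this point at its mid-height, 70 mm out from the valve's upright turning axis, 162 mm above the bench; x points outward along the handle, z up. Its branch ends (robot side) in a grey grip with a thin nozzle sticking out sideways. Starts 0 to 10 degrees from shut.
- spare_grip (a point): Mid-point of the black sleeve of the third valve's lever handle: sleeve 64 long x 18 wide x 13 mm high, this point at its mid-height, 70 mm out from the valve's upright turning axis, 162 mm above the bench; x points outward along the handle, z up. Its branch ends (robot side) in a short empty coupler. Starts 0 to 15 degrees from open; leave it there.

How it is judged:
On the way, in this order (a step that is already met when the one before it is completed fails the run):
1. the filter's valve is shut: handle within 10 degrees of square across its pipe (angle between the x axis of filter_grip and the x axis of manifold, either way round above 1.396 rad), for 0.2 s.
2. then the blow gun's valve is open: handle within 10 degrees of in line with its pipe (angle between the x axis of gun_grip and the x axis of manifold, either way round below 0.175 rad), for 0.2 s.
At the end, for the whole second after the job is handed in: The filter's valve handle stands within 10 degrees of square across its pipe (shut), the blow gun's handle within 10 degrees of in line with its pipe (open), and the third valve's handle is where it was (sleeve within 14 mm) (angle between the x axis of filter_grip and the x axis of manifold, either way round above 1.396 rad and angle between the x axis of gun_grip and the x axis of manifold, either way round below 0.175 rad and distance of spare_grip from where it was at the start of the episode below 0.014 m); the robot touches nothing.
It fails at once if the third valve (empty coupler) was turned: its sleeve moved more than 14 mm (distance of spare_grip from where it was at the start of the episode above 0.014 m).
It also fails if it takes over 48 s, if anything falls off the work surface, if the arm or the gripper's body presses on something with over 40 N, if the wrist force passes 120 N, or if a joint passes its speed limit or range.

## Working session

There is one attempt and no reset: what is moved stays moved. The work goes in short steps, Python scripts to look and compute and a tool call to move; the robot and the scene stay as the last step left them, time stands still between calls to the robot, and variables do not carry over. Pictures are saved under pics/ and viewed, at most 10 in all, crops included, and the job is handed in when it is done.

Besides the shell and the picture viewer there is one more tool, called by a JSON object that holds its "method" and its "body", one argument or row to a line. move_arm: Moves the arm, as the interface text tells. Its arguments: {"type":"object","properties":{"motion":{"type":"array"},"jaw":{"type":"number"},"newtons":{"type":"number"}},"required":["motion"]}

```bash
mkdir -p pics
python3 - <<'E'
from rig import manip, eyes
import cv2
for n in ("scene","top"):
    c=eyes.camera(n); cv2.imwrite(f"pics/{n}0.png",cv2.resize(c["img"][:,:,::-1],(800,600),interpolation=cv2.INTER_CUBIC)); print(n,c["vertical_fov"],c["cx"],c["cy"],c["T"].round(3).tolist())
s=manip.get_state();print(s, manip.grip_point_offset)
E
```

```text
scene 57.63186473564294 255.74919605751643 185.52494591637665 [[-0.03, 0.615, -0.788, 1.102], [1.0, 0.025, -0.019, 0.044], [0.008, -0.788, -0.615, 0.53], [0.0, 0.0, 0.0, 1.0]]
top 48.949996787155534 259.31545740121015 190.76660255366437 [[0.002, -0.986, 0.166, 0.484], [-0.999, 0.004, 0.041, 0.001], [-0.041, -0.166, -0.985, 0.821], [0.0, 0.0, 0.0, 1.0]]
{'time_s': 0.1, 'joints': array([-1.36698960e+00,  3.20241415e-01,  1.56556603e+00, -1.56991250e-05,
        1.25739353e+00, -1.99851312e-02]), 'dq': array([-6.29889673e-04, -4.30045087e-03, -4.69862180e-03, -1.04049129e-05,
        1.06145172e-03,  5.47162166e-04]), 'effort': array([ 7.66114517e-04, -4.16409588e+01, -2.34704232e+01, -6.96611664e-05,
        4.86448553e-03,  5.08771905e-06]), 'ee_pos': array([ 0.12751381, -0.5601814 ,  0.19255517]), 'ee_rot': array([-3.13998436e+00, -1.72166914e-05,  2.23796696e-01]), 'contact_force': array([-0.17504798,  0.03389002, -0.50918883]), 'ft_torque': array([ 0.00803411, -0.02654921, -0.00179504]), 'grip_force': 0.0, 'finger_gap': 0.0854917913496538} 0.0187
```

View pics/scene0.png

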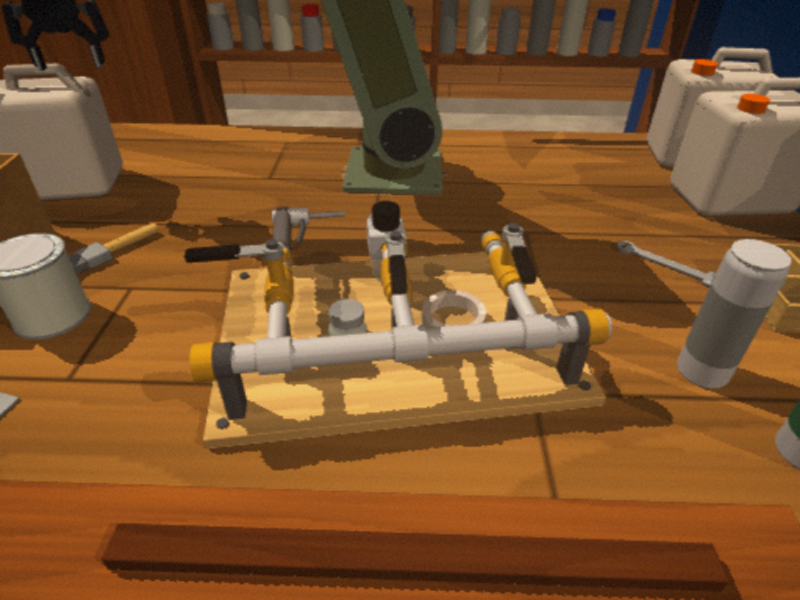

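View pics/top0.png

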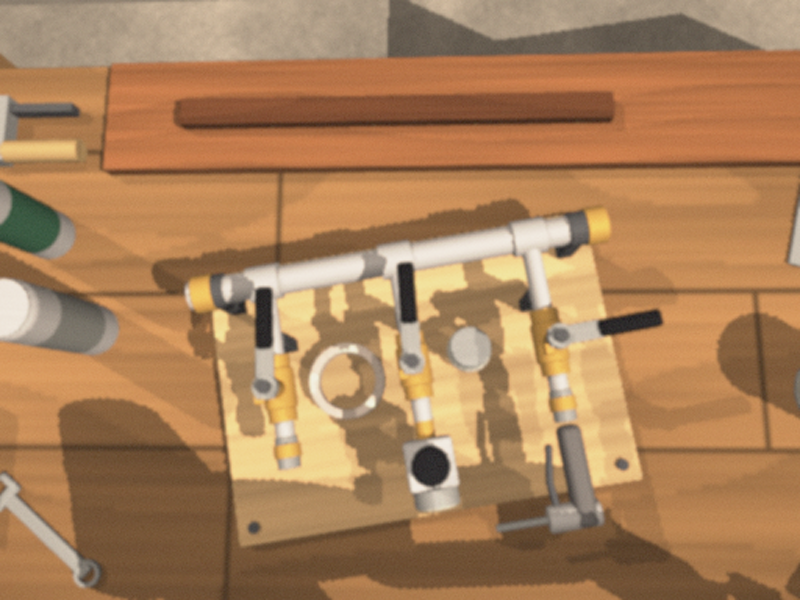

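The top view shows the filter valve in the middle, with its hub at (412,361) and sleeve at (407,292). The gun valve is on the right, hub (559,335) and sleeve (631,323). The spare is on the left, hub (264,387). All pixels are in the enlarged picture.

```bash
cat > h.py <<'E'
import numpy as np
from rig import manip, eyes
from scipy.spatial.transform import Rotation as R
def px(c,u,v,z):
    f=c["img"].shape[0]/2/np.tan(np.radians(c["vertical_fov"])/2)
    T=np.array(c["T"]); d=T[:3,:3]@[(u-c["cx"])/f,(v-c["cy"])/f,1]
    return (T[:3,3]+d*(z-T[2,3])/d[2])
def delta(p,yaw):
    s=manip.get_state(); r=R.from_euler("xyz",s["ee_rot"])
    print("tool shift mm",(r.inv().apply(np.array(p)-s["ee_pos"])*1000).round(1),"yaw now",s["ee_rot"].round(3),"rotvec",(r.inv()*R.from_euler("xyz",[np.pi,0,yaw])).as_rotvec().round(3), "pos",s["ee_pos"].round(4))
E
python3 - <<'E'
from h import *
c=eyes.camera("top")
k=800/512
P={}
for n,u,v,z in [("fh",412,361,.172),("fs",407,292,.1685),("gh",559,335,.172),("gs",631,323,.1685),("sh",264,387,.172),("ss",263,318,.1685)]:
    P[n]=px(c,(u+.5)/k-.5,(v+.5)/k-.5,z); print(n,P[n].round(4))
for a in "fgs":
    d=(P[a+"s"]-P[a+"h"])[:2]; print(a,np.hypot(*d),np.degrees(np.arctan2(d[1],d[0])))
d=(P["sh"]-P["gh"])[:2]; print("manifold yaw",np.degrees(np.arctan2(-d[0],d[1])),np.hypot(*d))
a=np.arctan2(*(P["fs"]-P["fh"])[1::-1])
delta([*P["fs"][:2],.25],a+np.pi)
E
```

```text
fh [0.5308 0.0214 0.172 ]
fs [0.6004 0.0266 0.1685]
gh [ 0.5562 -0.1229  0.172 ]
gs [ 0.5683 -0.1943  0.1685]
sh [0.5052 0.1674 0.172 ]
ss [0.5744 0.172  0.1685]
f 0.06979998381334618 4.2697205804777685
g 0.07244785424297898 -80.37339145377653
s 0.06932696363543797 3.77630730562433
manifold yaw 9.944353427242797 0.29478045381513285
tool shift mm [ 591.3 -467.4  -56.7] yaw now [-3.14  -0.     0.224] rotvec [-0.000e+00 -2.000e-03 -2.992e+00] pos [ 0.1275 -0.5603  0.1927]
```

{"method": "move_arm", "body": {
  "motion": [
    [[0,0,-6],[0,0,-0.15]],
    [[0,0,-6],[0,0,-0.15]],
    [[0,0,-6],[0,0,-0.15]],
    [[0,0,-6],[0,0,-0.15]],
    [[0,0,-6],[0,0,-0.15]],
    [[0,0,-6],[0,0,-0.15]],
    [[0,0,-6],[0,0,-0.15]],
    [[0,0,-6],[0,0,-0.15]],
    [[0,0,-6],[0,0,-0.15]],
    [[0,0,-6],[0,0,-0.15]]
  ],
  "jaw": -1,
  "newtons": 40
}}

```text
time_s: 1.15
ee_pos: [0.1276, -0.5605, 0.2532]
ee_rot: [-3.142, -0.001, 1.73]
contact_force: [0.2, -0.3, -0.4]
finger_gap: 0.0856
grip_force: 0.0
```

{"method": "move_arm", "body": {
  "motion": [
    [[32,35,0],[0,0,0]],
    [[32,35,0],[0,0,0]],
    [[32,35,0],[0,0,0]],
    [[32,35,0],[0,0,0]],
    [[32,35,0],[0,0,0]],
    [[32,35,0],[0,0,0]],
    [[32,35,0],[0,0,0]],
    [[32,35,0],[0,0,0]]
  ]
}}

```text
time_s: 1.95
ee_pos: [0.366, -0.2632, 0.2532]
ee_rot: [3.142, 0.0, 1.724]
contact_force: [-0.2, -0.4, 0.3]
finger_gap: 0.0858
grip_force: 0.0
```

{"method": "move_arm", "body": {
  "motion": [
    [[32,35,0],[0,0,0]],
    [[32,35,0],[0,0,0]],
    [[32,35,0],[0,0,0]],
    [[32,35,0],[0,0,0]],
    [[32,35,0],[0,0,0]],
    [[32,35,0],[0,0,0]],
    [[32,35,0],[0,0,0]],
    [[28,32,0],[0,0,0]]
  ]
}}

```text
time_s: 2.75
ee_pos: [0.6016, 0.0284, 0.2529]
ee_rot: [-3.141, -0.0, 1.725]
contact_force: [-0.7, -0.4, -0.7]
finger_gap: 0.0852
grip_force: 0.0
```

{"method": "move_arm", "body": {
  "motion": [
    [[0,0,0],[0,0,-0.15]],
    [[0,0,0],[0,0,-0.15]],
    [[0,0,0],[0,0,-0.15]],
    [[0,0,0],[0,0,-0.15]],
    [[0,0,0],[0,0,-0.15]],
    [[0,0,0],[0,0,-0.15]],
    [[0,0,0],[0,0,-0.15]],
    [[0,0,0],[0,0,-0.15]],
    [[0,0,0],[0,0,-0.15]],
    [[0,0,0],[0,0,-0.14]]
  ]
}}

```text
time_s: 3.75
ee_pos: [0.6005, 0.0263, 0.2528]
ee_rot: [-3.142, -0.001, -3.063]
contact_force: [0.2, 0.6, -0.5]
finger_gap: 0.0852
grip_force: 0.0
```

Run:
```python
from h import *
import cv2
delta([.6004,.0266,.25],3.216)
c=eyes.camera("wrist"); cv2.imwrite("pics/w1.png",c["img"][:,:,::-1])
# predicted pixels
f=192/np.tan(np.radians(c["vertical_fov"])/2)
for p in ([.5308,.0214,.172],[.6004,.0266,.1685]):
    q=np.linalg.inv(c["T"])@[*p,1]; print(q[0]/q[2]*f+c["cx"],q[1]/q[2]*f+c["cy"])
```

```text
tool shift mm [0.  0.3 2.8] yaw now [-3.142e+00 -1.000e-03 -3.063e+00] rotvec [-0.    -0.001  0.004] pos [0.6005 0.0263 0.2528]
254.78907807927158 111.37562897328561
254.47196971546876 183.47383009139162
```

View pics/w1.png

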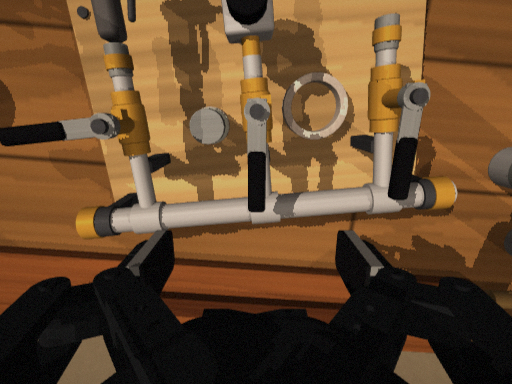

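The wrist view has the hub at (258,111) and the sleeve at (257,181). That is within 3 px (about 3 mm) of the prediction, so I descend and grip.

{"method": "move_arm", "body": {
  "motion": [
    [[0,2,20],[0,0,0]],
    [[0,0,25],[0,0,0]],
    [[0,0,25],[0,0,0]],
    [[0,0,20],[0,0,0]],
    [[0,0,12],[0,0,0]],
    [[0,0,4],[0,0,0]],
    [[0,0,0],[0,0,0]]
  ]
}}

```text
time_s: 4.5
ee_pos: [0.6006, 0.0283, 0.1472]
ee_rot: [-3.141, -0.0, -3.07]
contact_force: [0.2, -0.4, 0.8]
finger_gap: 0.0855
grip_force: 0.0
```

{"method": "move_arm", "body": {
  "motion": [
    [[0,0,0],[0,0,0]],
    [[0,0,0],[0,0,0]],
    [[0,0,0],[0,0,0]],
    [[0,0,0],[0,0,0]],
    [[0,0,0],[0,0,0]],
    [[0,0,0],[0,0,0]],
    [[0,0,0],[0,0,0]],
    [[0,0,0],[0,0,0]],
    [[0,0,0],[0,0,0]],
    [[0,0,0],[0,0,0]]
  ],
  "jaw": 1,
  "newtons": 40
}}

```text
time_s: 5.5
ee_pos: [0.6005, 0.0283, 0.1473]
ee_rot: [-3.142, -0.0, -3.069]
contact_force: [0.9, -1.3, 0.5]
finger_gap: -0.0001
grip_force: 0.0
```

Run:
```python
from h import *
import cv2
a=eyes.camera("wrist")["img"]; b=eyes.camera("scene")["img"][60:252,150:406]
cv2.imwrite("pics/w2.png",np.hstack([cv2.resize(a,(400,300)),cv2.resize(b,(400,300),interpolation=2)])[:,:,::-1])
```

```text
(no output)
```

View pics/w2.png

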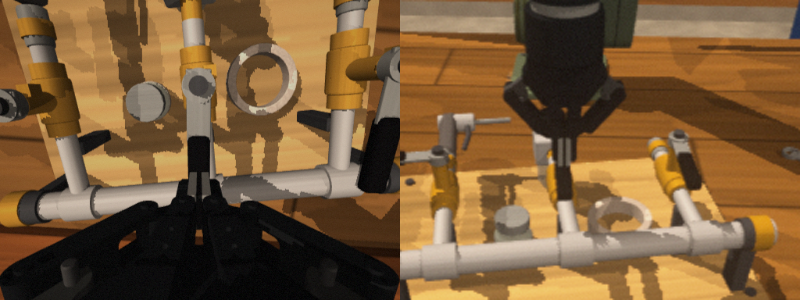

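Run:
```python
from h import *
import cv2
out=[]
s=manip.get_state(); print(s["ee_pos"],s["finger_gap"],s["grip_force"])
for n in("scene","wrist"):
    c=eyes.camera(n);im=c["img"].copy(); f=192/np.tan(np.radians(c["vertical_fov"])/2)
    im=cv2.resize(im,None,fx=4,fy=4,interpolation=2); uv=[]
    for p,col in ((s["ee_pos"],(255,0,0)),([.5308,.0224,.172],(0,255,0)),([.6004,.0276,.1685],(0,255,255)),([.632,.03,.1685],(255,0,255))):
        q=np.linalg.inv(c["T"])@[*p,1]; u=(q[0]/q[2]*f+c["cx"]+.5)*4,(q[1]/q[2]*f+c["cy"]+.5)*4
        cv2.circle(im,(int(u[0]),int(u[1])),5,col,2); uv.append(u); print(n,np.round(np.array(u)/4))
    x,y=map(int,uv[0]); x=max(x,200);y=max(y,300); out.append(im[y-300:y+300,x-200:x+200][:600])
h=min(o.shape[0] for o in out)
cv2.imwrite("pics/w3.png",np.hstack([o[:h] for o in out])[:,:,::-1])
```

```text
[0.60053666 0.02826826 0.14725467] 1.9738890428499153e-05 0.0
scene [254. 182.]
scene [253. 150.]
scene [254. 173.]
scene [255. 184.]
wrist [255. 214.]
wrist [253. 110.]
wrist [253. 225.]
wrist [254. 270.]
```

View pics/w3.png

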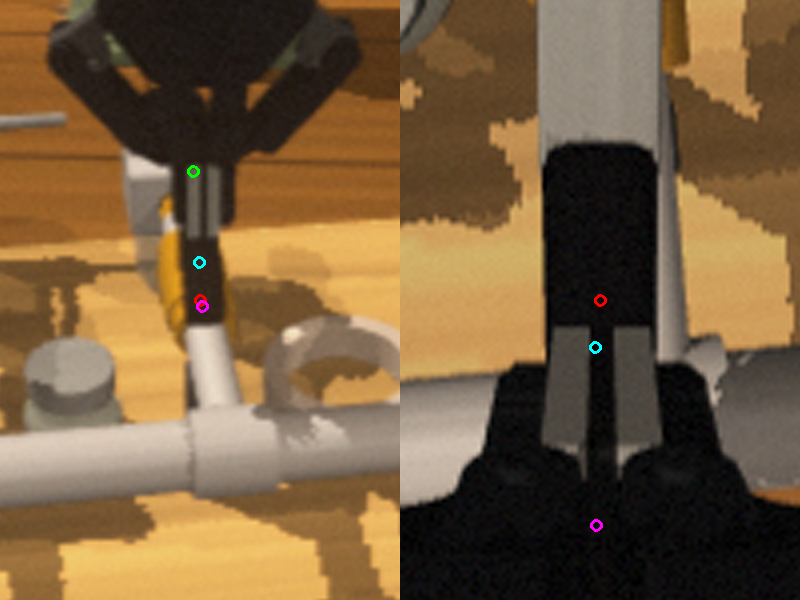

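Run:
```python
from h import *
import cv2
out=[]
P=manip.get_state()["ee_pos"]
for n in("scene","top"):
    c=eyes.camera(n);f=192/np.tan(np.radians(c["vertical_fov"])/2)
    im=cv2.resize(c["img"],None,fx=6,fy=6,interpolation=2); im=(255*(im/255.)**.4).astype(np.uint8)
    for dz,col in ((0,(255,0,0)),(.035,(0,255,0))):
        q=np.linalg.inv(c["T"])@[*(P+[0,0,dz]),1]; u=(q[0]/q[2]*f+c["cx"]+.5)*6,(q[1]/q[2]*f+c["cy"]+.5)*6
        if dz==0:x,y=map(int,u)
        cv2.circle(im,(int(u[0]),int(u[1])),4,col,1)
    out.append(im[y-350:y+250,x-200:x+200])
cv2.imwrite("pics/w4.png",np.hstack(out)[:,:,::-1])
```

```text
(no output)
```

View pics/w4.png

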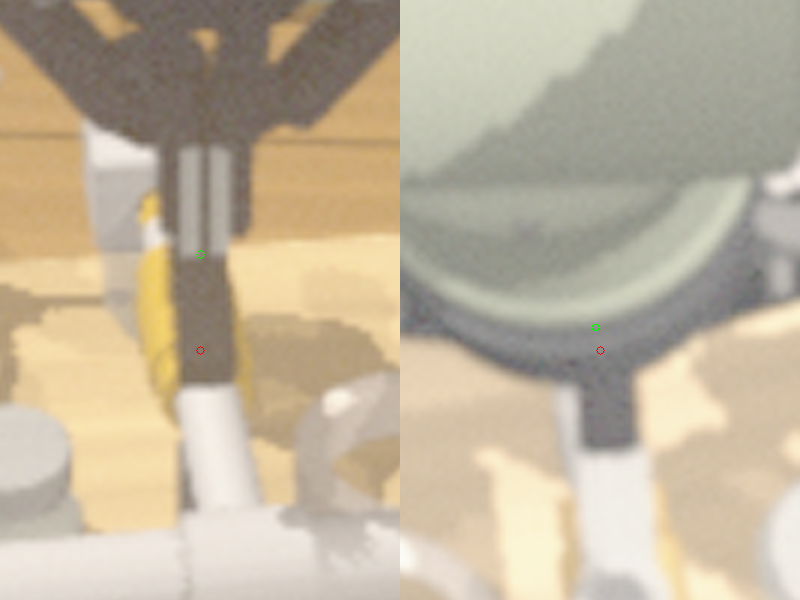

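The fingers closed about 20 mm above the sleeve, so the tips are higher than the TCP reading. I'll find the sleeve top by gentle touch.

{"method": "move_arm", "body": {
  "motion": [
    [[0,0,4],[0,0,0]],
    [[0,0,4],[0,0,0]],
    [[0,0,2],[0,0,0]],
    [[0,0,0],[0,0,0]]
  ]
}}

```text
time_s: 6.2
ee_pos: [0.6002, 0.0283, 0.1367]
ee_rot: [-3.142, -0.001, -3.069]
contact_force: [-0.3, -0.4, 0.2]
finger_gap: -0.0002
grip_force: 0.0
```

{"method": "move_arm", "body": {
  "motion": [
    [[0,0,2],[0,0,0]],
    [[0,0,0],[0,0,0]]
  ]
}}

```text
time_s: 6.4
ee_pos: [0.6004, 0.0283, 0.1351]
ee_rot: [-3.142, -0.0, -3.069]
contact_force: [-1.3, 1.0, -0.7]
finger_gap: -0.0001
grip_force: 0.0
```

{"method": "move_arm", "body": {
  "motion": [
    [[0,0,2],[0,0,0]],
    [[0,0,0],[0,0,0]]
  ]
}}

```text
time_s: 6.6
ee_pos: [0.6004, 0.0283, 0.1331]
ee_rot: [-3.142, -0.0, -3.069]
contact_force: [-0.2, -0.3, -0.3]
finger_gap: 0.0001
grip_force: 0.0
```

{"method": "move_arm", "body": {
  "motion": [
    [[0,0,2],[0,0,0]],
    [[0,0,0],[0,0,0]]
  ]
}}

```text
time_s: 6.8
ee_pos: [0.6003, 0.0283, 0.131]
ee_rot: [-3.142, -0.001, -3.069]
contact_force: [0.6, -0.6, -0.6]
finger_gap: 0.0001
grip_force: 0.0
```

{"method": "move_arm", "body": {
  "motion": [
    [[0,0,2],[0,0,0]],
    [[0,0,0],[0,0,0]]
  ]
}}

```text
time_s: 7.0
ee_pos: [0.6007, 0.0283, 0.1305]
ee_rot: [-3.141, 0.001, -3.069]
contact_force: [-2.1, -0.7, 5.8]
finger_gap: 0.0
grip_force: 3.0
```

{"method": "move_arm", "body": {
  "motion": [
    [[0,0,2],[0,0,0]],
    [[0,0,0],[0,0,0]]
  ]
}}

```text
time_s: 7.2
ee_pos: [0.6008, 0.0283, 0.1303]
ee_rot: [-3.141, 0.002, -3.069]
contact_force: [-4.3, 0.4, 14.9]
finger_gap: 0.0
grip_force: 7.1
```

Run:
```python
from h import *
import cv2
out=[]
P=manip.get_state()["ee_pos"]
for n in("scene","wrist"):
    c=eyes.camera(n);f=192/np.tan(np.radians(c["vertical_fov"])/2)
    print(n,np.round(c["T"],3).tolist())
    k=6 if n=="scene" else 4
    im=cv2.resize(c["img"],None,fx=k,fy=k,interpolation=2); im=(255*(im/255.)**.4).astype(np.uint8)
    for dz,col in ((0,(255,0,0)),(.035,(0,255,0))):
        q=np.linalg.inv(c["T"])@[*(P+[0,0,dz]),1]; u=(q[0]/q[2]*f+c["cx"]+.5)*k,(q[1]/q[2]*f+c["cy"]+.5)*k
        if dz==0:x,y=map(int,u)
        cv2.circle(im,(int(u[0]),int(u[1])),4,col,1)
    out.append(im[y-350:y+250,x-200:x+200])
cv2.imwrite("pics/w5.png",np.hstack(out)[:,:,::-1])
```

```text
scene [[-0.03, 0.615, -0.788, 1.102], [1.0, 0.025, -0.019, 0.044], [0.008, -0.788, -0.615, 0.53], [0.0, 0.0, 0.0, 1.0]]
wrist [[-0.073, 0.961, 0.267, 0.532], [0.997, 0.07, 0.019, 0.024], [-0.001, 0.268, -0.963, 0.311], [0.0, 0.0, 0.0, 1.0]]
```

View pics/w5.png

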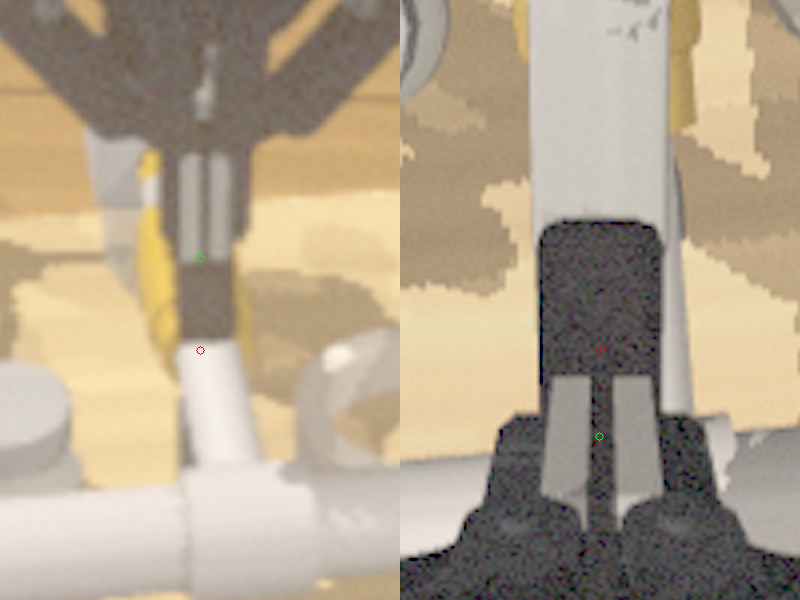

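Contact comes at a reading of 0.1305, so the tips sit 38 mm above the reported TCP. I back off, open, then descend to a reading of about 0.110.

{"method": "move_arm", "body": {
  "motion": [
    [[0,0,-8],[0,0,0]],
    [[0,0,-7],[0,0,0]],
    [[0,0,0],[0,0,0]],
    [[0,0,0],[0,0,0]],
    [[0,0,0],[0,0,0]],
    [[0,0,0],[0,0,0]],
    [[0,0,0],[0,0,0]],
    [[0,0,0],[0,0,0]]
  ],
  "jaw": -0.5
}}

```text
time_s: 8.1
ee_pos: [0.6005, 0.0283, 0.1421]
ee_rot: [-3.142, -0.0, -3.069]
contact_force: [0.2, -0.2, 0.2]
finger_gap: 0.064
grip_force: 0.0
```

{"method": "move_arm", "body": {
  "motion": [
    [[0,0,8],[0,0,0]],
    [[0,0,8],[0,0,0]],
    [[0,0,8],[0,0,0]],
    [[0,0,6],[0,0,0]],
    [[0,0,2],[0,0,0]],
    [[0,0,0],[0,0,0]]
  ]
}}

```text
time_s: 8.7
ee_pos: [0.6004, 0.0283, 0.1098]
ee_rot: [-3.142, -0.001, -3.069]
contact_force: [-0.5, 0.1, 0.5]
finger_gap: 0.0639
grip_force: 0.0
```

{"method": "move_arm", "body": {
  "motion": [
    [[0,0,0],[0,0,0]],
    [[0,0,0],[0,0,0]],
    [[0,0,0],[0,0,0]],
    [[0,0,0],[0,0,0]],
    [[0,0,0],[0,0,0]],
    [[0,0,0],[0,0,0]],
    [[0,0,0],[0,0,0]],
    [[0,0,0],[0,0,0]]
  ],
  "jaw": 1,
  "newtons": 40
}}

```text
time_s: 9.5
ee_pos: [0.6008, 0.0282, 0.1107]
ee_rot: [-3.141, 0.001, -3.069]
contact_force: [-0.5, -0.6, 4.8]
finger_gap: 0.0172
grip_force: 40.8
```

{"method": "move_arm", "body": {
  "motion": [
    [[0.35,-7,0],[0,0,0.1]],
    [[0.35,-7,0],[0,0,0.1]],
    [[0.35,-7,0],[0,0,0.1]],
    [[0.35,-7,0],[0,0,0.1]],
    [[0.35,-7,0],[0,0,0.1]],
    [[0,0,0],[0,0,0]]
  ]
}}

```text
time_s: 10.1
ee_pos: [0.5945, -0.0064, 0.1107]
ee_rot: [3.141, 0.001, 2.713]
contact_force: [-0.1, -0.7, 4.9]
finger_gap: 0.0171
grip_force: 40.9
```

{"method": "move_arm", "body": {
  "motion": [
    [[0.35,-7,0],[0,0,0.1]],
    [[0.35,-7,0],[0,0,0.1]],
    [[0.35,-7,0],[0,0,0.1]],
    [[0.35,-7,0],[0,0,0.1]],
    [[0.35,-7,0],[0,0,0.1]],
    [[0,0,0],[0,0,0]]
  ]
}}

```text
time_s: 10.7
ee_pos: [0.5729, -0.033, 0.1107]
ee_rot: [3.141, 0.001, 2.215]
contact_force: [0.5, -1.1, 5.2]
finger_gap: 0.017
grip_force: 40.9
```

{"method": "move_arm", "body": {
  "motion": [
    [[0.35,-7,0],[0,0,0.1]],
    [[0.35,-7,0],[0,0,0.1]],
    [[0.35,-7,0],[0,0,0.1]],
    [[0.35,-7,0],[0,0,0.1]],
    [[0,0,0],[0,0,0]]
  ]
}}

```text
time_s: 11.2
ee_pos: [0.5479, -0.0447, 0.1107]
ee_rot: [3.14, 0.0, 1.816]
contact_force: [0.5, -0.9, 5.1]
finger_gap: 0.0174
grip_force: 41.0
```

{"method": "move_arm", "body": {
  "motion": [
    [[0.1,-3.5,0],[0,0,0.05]],
    [[0.1,-2,0],[0,0,0.03]],
    [[0,0,0],[0,0,0]],
    [[0,0,0],[0,0,0]]
  ]
}}

```text
time_s: 11.6
ee_pos: [0.5432, -0.0457, 0.1107]
ee_rot: [3.14, 0.0, 1.736]
contact_force: [2.7, 0.9, 5.5]
finger_gap: 0.0169
grip_force: 40.9
```

Run:
```python
from h import *
print(manip.get_state())
```

```text
{'time_s': 11.6, 'joints': array([-1.05174453e-01,  3.38475961e-01,  1.75933215e+00,  2.64083102e-04,
        1.04174333e+00, -2.70473174e-01]), 'dq': array([-0.00032949, -0.00152927,  0.00092478,  0.00195101,  0.00239576,
        0.00105977]), 'effort': array([ -0.74374907, -37.3423326 , -17.52388   ,  -0.2581071 ,
         0.88751284,   0.11641414]), 'ee_pos': array([ 0.54318329, -0.04569501,  0.11071105]), 'ee_rot': array([3.13956468e+00, 3.25428782e-04, 1.73596166e+00]), 'contact_force': array([2.70069154, 0.90377955, 5.45939671]), 'ft_torque': array([ 0.16372439, -0.48655692,  0.07807534]), 'grip_force': 40.93087434768677, 'finger_gap': 0.016893526552983543}
```

Filter shut: the handle reads −80.5° with the stop being felt. Next I release and go to the gun valve.

{"method": "move_arm", "body": {
  "motion": [
    [[0,0,0],[0,0,0]],
    [[0,0,0],[0,0,0]],
    [[0,0,0],[0,0,0]],
    [[0,0,0],[0,0,0]],
    [[0,0,0],[0,0,0]],
    [[0,0,-20],[0,0,0]],
    [[0,0,-30],[0,0,0]],
    [[0,0,-30],[0,0,0]],
    [[0,0,-20],[0,0,0]]
  ],
  "jaw": -0.5
}}

```text
time_s: 12.5
ee_pos: [0.5426, -0.046, 0.2124]
ee_rot: [3.139, 0.001, 1.734]
contact_force: [0.6, 0.3, -0.3]
finger_gap: 0.0643
grip_force: 0.0
```

{"method": "move_arm", "body": {
  "motion": [
    [[-30,0,0],[0,0,0]],
    [[-40,0,0],[0,0,0]],
    [[-40,2,0],[0,0,0]],
    [[-36,0,0],[0,0,0]],
    [[0,0,0],[0,0,0]]
  ]
}}

```text
time_s: 13.0
ee_pos: [0.568, -0.1937, 0.2097]
ee_rot: [-3.141, 0.002, 1.73]
contact_force: [-0.1, 1.3, 0.4]
finger_gap: 0.0643
grip_force: 0.0
```

Run:
```python
from h import *
import cv2
delta([.5693,-.19,.21],1.738)
c=eyes.camera("wrist"); cv2.imwrite("pics/w6.png",c["img"][:,:,::-1])
f=192/np.tan(np.radians(c["vertical_fov"])/2)
for p in ([.5572,-.121,.172],[.5693,-.19,.1685],[.5317,.0233,.172],[.5434,-.0457,.1685]):
    q=np.linalg.inv(c["T"])@[*p,1]; print((q[:2]/q[2]*f+[c["cx"],c["cy"]]).round(1))
```

```text
tool shift mm [ 3.4  1.9 -0.3] yaw now [-3.141e+00  2.000e-03  1.730e+00] rotvec [-0.001  0.002 -0.008] pos [ 0.568  -0.1937  0.2097]
[256.7 105.1]
[257.7 191.4]
[ 253.7 -140.8]
[254.6  -8.4]
```

View pics/w6.png

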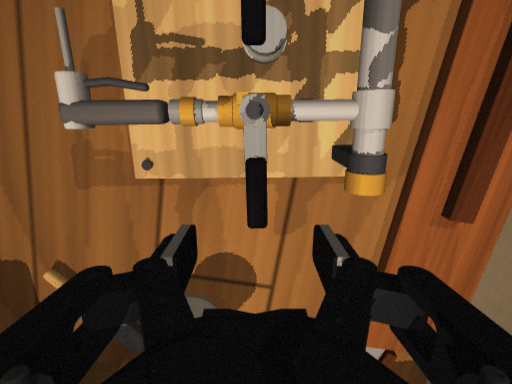

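The wrist view matches the prediction, with the hub at (255,107) and sleeve centre at (257,192). The filter handle at the top of the picture stands square to its pipe. Descending to grip.

{"method": "move_arm", "body": {
  "motion": [
    [[3,1.5,20],[0,0,0]],
    [[0,0,25],[0,0,0]],
    [[0,0,25],[0,0,0]],
    [[0,0,20],[0,0,0]],
    [[0,0,10],[0,0,0]],
    [[0,0,0],[0,0,0]],
    [[0,0,0],[0,0,0]]
  ]
}}

```text
time_s: 13.75
ee_pos: [0.5693, -0.1861, 0.1112]
ee_rot: [3.14, 0.001, 1.734]
contact_force: [0.1, -0.6, -0.2]
finger_gap: 0.0642
grip_force: 0.0
```

{"method": "move_arm", "body": {
  "motion": [
    [[0,0,0],[0,0,0]],
    [[0,0,0],[0,0,0]],
    [[0,0,0],[0,0,0]],
    [[0,0,0],[0,0,0]],
    [[0,0,0],[0,0,0]],
    [[0,0,0],[0,0,0]],
    [[0,0,0],[0,0,0]],
    [[0,0,0],[0,0,0]]
  ],
  "jaw": 1,
  "newtons": 40
}}

```text
time_s: 14.55
ee_pos: [0.5686, -0.1867, 0.1112]
ee_rot: [-3.142, 0.001, 1.735]
contact_force: [-3.1, -0.0, 6.0]
finger_gap: 0.017
grip_force: 39.4
```

{"method": "move_arm", "body": {
  "motion": [
    [[0.35,7,0],[0,0,-0.1]],
    [[0.35,7,0],[0,0,-0.1]],
    [[0.35,7,0],[0,0,-0.1]],
    [[0.35,7,0],[0,0,-0.1]],
    [[0,0,0],[0,0,0]]
  ]
}}

```text
time_s: 15.05
ee_pos: [0.592, -0.1768, 0.1111]
ee_rot: [-3.136, -0.002, 2.137]
contact_force: [-8.3, -0.9, 9.3]
finger_gap: 0.0173
grip_force: 44.2
```

{"method": "move_arm", "body": {
  "motion": [
    [[0.3,6.7,0],[0,0,-0.1]],
    [[0.3,6.7,0],[0,0,-0.1]],
    [[0.3,6.7,0],[0,0,-0.1]],
    [[0.3,6.7,0],[0,0,-0.1]],
    [[0.3,6.7,0],[0,0,-0.1]],
    [[0,0,0],[0,0,0]]
  ]
}}

```text
time_s: 15.65
ee_pos: [0.6124, -0.1533, 0.1111]
ee_rot: [-3.135, -0.009, 2.638]
contact_force: [-14.0, -2.9, 11.3]
finger_gap: 0.0172
grip_force: 45.1
```

{"method": "move_arm", "body": {
  "motion": [
    [[0.3,6.7,0],[0,0,-0.1]],
    [[0.3,6.7,0],[0,0,-0.1]],
    [[0.3,6.7,0],[0,0,-0.1]],
    [[0.3,6.7,0],[0,0,-0.1]],
    [[0.3,6.7,0],[0,0,-0.1]],
    [[0,0,0],[0,0,0]]
  ]
}}

```text
time_s: 16.25
ee_pos: [0.6189, -0.1233, 0.111]
ee_rot: [-3.136, -0.015, 3.138]
contact_force: [-19.2, -7.6, 14.2]
finger_gap: 0.0172
grip_force: 44.4
```

{"method": "move_arm", "body": {
  "motion": [
    [[2,6.5,0],[0,0,-0.1]],
    [[1,4.5,0],[0,0,-0.06]],
    [[0,0,0],[0,0,0]],
    [[0,0,0],[0,0,0]]
  ]
}}

```text
time_s: 16.65
ee_pos: [0.6183, -0.1146, 0.1111]
ee_rot: [-3.135, -0.01, -2.989]
contact_force: [-13.2, -12.3, 10.6]
finger_gap: 0.0172
grip_force: 40.5
```

{"method": "move_arm", "body": {
  "motion": [
    [[1,2,0],[0,0,-0.02]],
    [[0,1,0],[0,0,0]],
    [[0,0,0],[0,0,0]],
    [[0,0,0],[0,0,0]]
  ]
}}

```text
time_s: 17.05
ee_pos: [0.6183, -0.1146, 0.1111]
ee_rot: [-3.13, -0.008, -2.97]
contact_force: [-9.8, -20.2, 6.8]
finger_gap: 0.0171
grip_force: 39.5
```

{"method": "move_arm", "body": {
  "motion": [
    [[0,0,0],[0,0,0]],
    [[0,0,0],[0,0,0]],
    [[0,0,0],[0,0,0]],
    [[0,0,0],[0,0,0]],
    [[0,0,0],[0,0,0]],
    [[0,0,-20],[0,0,0]],
    [[0,0,-35],[0,0,0]],
    [[0,0,-45],[0,0,0]],
    [[0,0,-50],[0,0,0]],
    [[0,0,-50],[0,0,0]]
  ],
  "jaw": -0.5
}}

```text
time_s: 18.05
ee_pos: [0.6212, -0.1063, 0.3121]
ee_rot: [3.141, -0.0, -2.969]
contact_force: [1.5, -0.2, 0.5]
finger_gap: 0.064
grip_force: 0.0
```

{"method": "move_arm", "body": {
  "motion": [
    [[30,-30,0],[0,0,0]],
    [[30,-30,0],[0,0,0]],
    [[30,-30,0],[0,0,0]],
    [[30,-30,0],[0,0,0]],
    [[30,-30,0],[0,0,0]],
    [[30,-30,0],[0,0,0]],
    [[0,0,0],[0,0,0]]
  ]
}}

```text
time_s: 18.75
ee_pos: [0.4724, -0.3183, 0.3104]
ee_rot: [-3.14, -0.001, -2.975]
contact_force: [0.3, 0.3, -0.3]
finger_gap: 0.0636
grip_force: 0.0
```

Run:
```python
from h import *
import cv2
c=eyes.camera("top"); cv2.imwrite("pics/t2.png",cv2.resize(c["img"][:,:,::-1],(800,600),interpolation=2))
```

```text
(no output)
```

View pics/t2.png

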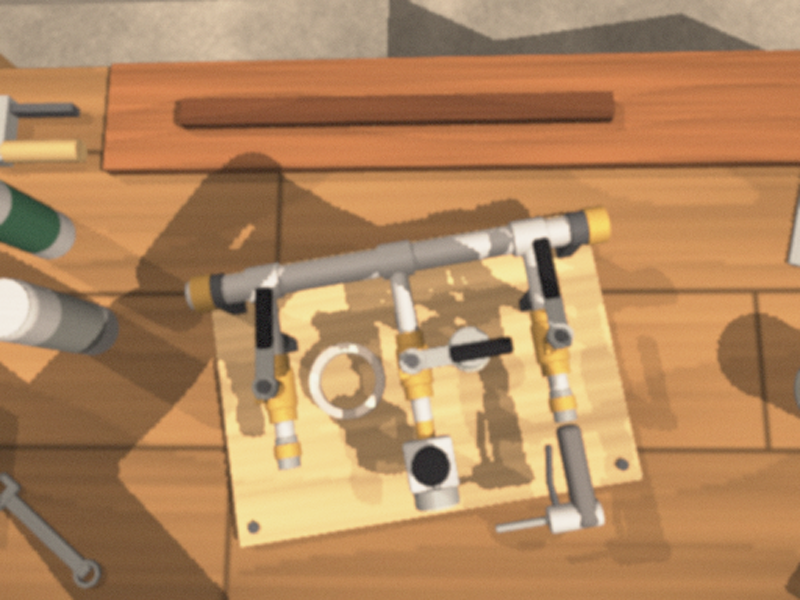

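Run:
```python
from h import *
c=eyes.camera("top");k=800/512
for n,a,b in (("f",(412,361),(482,349)),("g",(560,335),(544.5,268))):
    p,q=[px(c,(u+.5)/k-.5,(v+.5)/k-.5,z) for (u,v),z in ((a,.172),(b,.1685))]
    d=q-p;print(n,np.degrees(np.arctan2(d[1],d[0])),np.hypot(*d[:2]))
# pipe directions: filter hub->tee, header
p=px(c,204/k,293/k,.1);q=px(c,597/k,225/k,.1);d=p-q;print(np.degrees(np.arctan2(-d[0],d[1])))
```

```text
f -80.10585875113044 0.07010966752581112
g 10.256221272599635 0.06913776044945538
9.656993208108487
```

The measured angles put the filter handle at −80.1° and the gun handle at 10.3°, with the manifold at about 9.8°. Both are at their stops, the spare has not moved, and the arm is clear.

```bash
python3 -c "
from rig import order
print(order.hand_in())"
```

```text
the job is handed in; nothing more can be done
None
```

The job is handed in, with no verdict returned: the last picture shows the filter valve shut and then the blow-gun valve opened, both within about 1° of their stops; the third valve has not moved, and the arm is clear.

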